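# Release the dust extractor's filter cassette with the pin punch

## Task

The bench dust extractor's filter is due for emptying. Take the pin punch (square wooden handle, thin round pin) from the tool rack, press the recessed release button in the filter cassette with its pin and, still holding the button down, push the cassette out of the front of the extractor as far as it goes. Then put the punch back in its empty hole in the rack, pin down and standing upright, and let go.

Things in the scene. Friction and masses are not known exactly. Their poses are not given: they have to be found in the camera images.
- punch: Pin punch, 90 g, pin down in a rack hole; the only tool there with a square handle. Pin 8 mm dia., 70 mm long; flange 40 mm dia., 6 mm thick, resting on the board; above it a 28 x 28 mm handle, top at z = 62 mm. Origin: centre of the flange's underside; z up; pin tip at z = -70 mm, grip at z = 42 mm; x, y square to the handle's flats, x across the row of holes.
- rack: Fixed wooden tool rack: board 70 (x) x 250 (y) x 14 mm on end legs, top 90 mm above the table. Three 26 mm square through holes at y = -80, 0, 80 mm hold, in any order, the punch, a chisel and a gouge (round bulged handles, 24 mm wide blades, too wide for the button's recess), all standing 62 mm above the board. Origin: centre of its underside on the table; z up, y along the row.
- extractor: Fixed bench dust extractor: grey box 220 (x) x 180 (y) x 80 mm high. Origin: centre of its underside, on the table; z up; front faces -x. On the front of its deck, between dark rails, lies the filter cassette, an aluminium slab 120 (x) x 90 (y) x 24 mm, its top 104 mm above the table. A loose 54 mm figurine stands on the rear of the deck.
- release: Release button: dark 20 mm square in a 22 mm square recess in the cassette's top, moving with the cassette. Origin: centre of its top face, 14 mm below the cassette's top; axes as the extractor's. Sprung: moves at 2 N, fully down (7 mm) at 4 N; 5 mm down unlatches the cassette, which passes the latch after 17 mm. The pin pushes the cassette by bearing on the recess's side wall.
- cassette (a joint): How far the filter cassette is pushed out of the extractor's front, along the extractor's -x: 0 = fully in and latched, 0.085 m = out at its stop (it stays on its rails). Sliding friction about 2 N; it stays where it is left.
Mind the look-alikes: they are no part of the job. What is shaped like the punch but purple is not meant.

How it is judged:
On the way, in this order (a step that is already met when the one before it is completed fails the run):
1. the release button is pressed down at least 5 mm by the pin punch (z of release in the frame of extractor below 0.085 m and contact force between punch and release above 0.5 N), for 0.1 s.
2. the cassette has been pushed more than 30 mm out with the punch still holding the button down (value of joint cassette above 0.03 m and z of release in the frame of extractor below 0.0865 m and contact force between punch and release above 0.3 N), for 0.1 s.
At the end, for the whole second after the job is handed in: The cassette is out to within 15 mm of its stop (joint above 0.070 m), and the punch stands at rest in a hole of the rack, its flange on the board (within 6 mm), within 15 mm of the row's line and upright within 0.15 rad (value of joint cassette above 0.07 m and z of punch in the frame of rack between 0.084 and 0.096 m and x of punch in the frame of rack between -0.015 and 0.015 m and y of punch in the frame of rack between -0.1 and 0.1 m and angle between punch's own z axis and vertical below 0.15 rad and linear speed of punch below 0.02 m/s); the robot touches nothing.
It also fails if it takes over 54 s, if anything falls off the work surface, if the arm or the gripper's body presses on something with over 40 N, if the wrist force passes 120 N, or if a joint passes its speed limit or range.

## Robot

A 6-joint arm with a two-finger parallel gripper is mounted at the origin on the work surface. World frame = base frame: x ahead of the robot, y to its left, z up, the work surface at z = 0. Lengths are in m, angles in rad, forces in N, time in s.
With the tool pointing down it reaches from about 0.35 to 0.975 m from the base axis. Payload 7.1 kg.
Tool frame: the origin (TCP) lies midway between the tips of the shut fingers; the grasp point (between the pads) lies 19 mm behind it; z points along the fingers, y is the line along which they close (so a half turn about z gives the same grasp; the last joint's range is limited). The gripper opens to 88 mm and grips with 3 to 60 N. Pads are 20 mm wide; open, the fingers measure 115 mm over their backs; the gripper's body (75 mm by 178 mm) begins 61 mm behind the grasp point.
Start: joints at [-1.307, 0.423, 1.63, -0, 1.089, -0.019], TCP at [0.174, -0.6, 0.223] pointing down, gripper open.
Joint ranges: [-3, 3], [-0.9, 2.11], [0.09, 2.58], [-1.31, 4.45], [0.11, 2.69], [-2.54, 2.54]. Speed limits (rad/s): [2.39, 2.39, 3.01, 3.14, 3.14, 3.14].

## Interface

Orientations are given as a unit quaternion [x, y, z, w].
In Python, from rig import move_to, move_linear, move_joints, set_gripper, sleep, solve_ik, state, camera, IKError, close_job gives the robot as it stands. The module is installed in compiled form; this text tells all that it offers. Calls block until the motion is done:
- move_to(position, orientation): joint-space move of the TCP to a pose.
- move_linear(position, vel=0.15, orientation=None): straight line of the TCP; orientation=None keeps the orientation; vel is the mean speed in m/s.
- move_joints(angles): joint-space move.
- set_gripper(opening): finger opening in m; the grip force is fixed at half the most; returns when the fingers have stopped.
- sleep(seconds).
- solve_ik(position, orientation): joint angles nearest the present ones, or None.
- state(): the state.
- camera(name): name is "scene" or "top" or "wrist"; returns a dict with "image" (400x640x3 uint8, red, green, blue), "range_z" (400x640 float32, m along the optical axis (not along the pixel's ray), 0 where there is no reading), "fx", "fy", "cx", "cy" (pixels), "position" and "rotation" of the camera in the world. Camera axes: x right, y down, z forward; pixel columns grow to the right and rows downward; lengths in m; the calibration is good to about 2 mm. A picture is of the moment at which its call begins.
A pose or a line that the arm cannot do raises IKError and nothing moves.
- close_job(): hands the job in; it is judged then, once.
The state is a dict: "clock": time; "joints": joint angles; "dq": joint speeds; "effort": joint torques, N m; "tcp_pos": TCP position; "tcp_rot": TCP orientation; "contact_force": force on the tool from outside, world axes, zero at the start; "ft_torque": the same for the moment, N m; "grip_width": finger opening in m; "finger_force": force on a finger pad.
Only numpy, scipy, OpenCV 4.12 (cv2) and the standard library are available. Lean on these libraries where they do the work, as an engineer would, in place of code of your own. Each camera call takes 0.05 s, during which the arm holds its last target. There are 200 camera calls.

## Working session

There is one attempt and no reset: what is moved stays moved. The work goes in short steps, each a Python script; the robot and the scene stay as the last script left them, time stands still between calls to the robot, and variables do not carry over. Pictures are saved under pics/ and viewed, at most 10 in all, crops included, and the job is handed in when it is done.

```bash
mkdir -p pics; cat > h.py <<'E'
import numpy as np, cv2
from rig import *
def snap(n,f=None):
    c=camera(n); 
    if f: cv2.imwrite('pics/'+f,cv2.cvtColor(c['image'],cv2.COLOR_RGB2BGR))
    np.save('/tmp/%s.npy'%n,c,allow_pickle=True)
    return c
def load(n): return np.load('/tmp/%s.npy'%n,allow_pickle=True).item()
def cloud(c):
    z=c['range_z']; v,u=np.mgrid[:z.shape[0],:z.shape[1]]
    P=np.stack([(u-c['cx'])/c['fx']*z,(v-c['cy'])/c['fy']*z,z],-1)
    W=P@np.array(c['rotation']).T+np.array(c['position']); W[z==0]=np.nan
    return W
E
python3 - <<'E'
from h import *
for n in('top','scene'):
    c=snap(n,n+'1.png'); print(n,c['position'],c['fx'],np.round(c['rotation'],3).tolist())
s=state(); print(s['clock'],s['tcp_rot'],s['contact_force'],s['grip_width'])
E
```

```text
top [ 0.38705942 -0.04830716  1.17675409] 479.200620883181 [-0.695, 0.716, -0.035, 0.058]
scene [ 1.15992005 -0.06208172  0.55996983] 438.5004599475142 [0.653, 0.608, -0.315, -0.324]
0.1 [ 9.90020670e-01  1.40920521e-01 -8.16644210e-05 -6.87572407e-04] [-0.94308065 -0.75546906  0.35326789] 0.08795751522875227
```

View pics/top1.png

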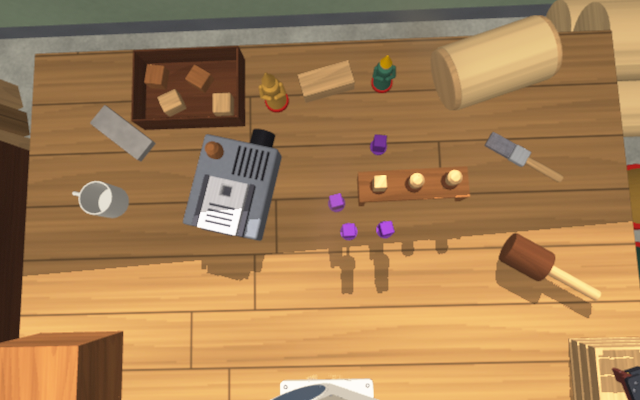

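View pics/scene1.png

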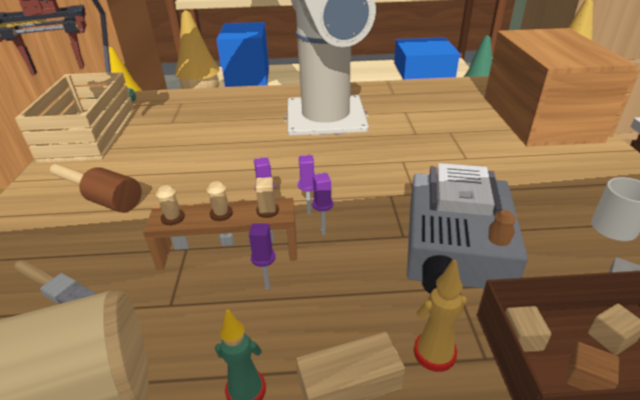

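The top view shows the rack with the square-handled punch at pixel (380,184), the chisel at (416,181) and the gouge at (454,178). The extractor is at about (232,188) with the button at (226,190), and its front faces down in the image. There are purple decoys at (379,144), (336,201), (348,231) and (386,229). The scene view agrees, with the punch at (265,195) and the decoys standing close around it.

```bash
cat > m.py <<'E'
from h import *
c=load('top'); W=cloud(c); im=c['image'].astype(int)
def rect(m,name):
    p=W[m]; r=cv2.minAreaRect(p[:,:2].astype(np.float32)); print(name,m.sum(),np.round(r[0],4),np.round(r[1],4),round(r[2],2),'z',np.round(np.nanmedian(p[:,2]),4),'mean',np.round(p.mean(0),4)); return r
def box(u0,u1,v0,v1):
    m=np.zeros(W.shape[:2],bool); m[v0:v1,u0:u1]=1; return m
z=np.nan_to_num(W[...,2])
rect(box(365,397,168,202)&(z>.140),'punchtop')
rect(box(400,432,165,202)&(z>.135),'t2'); rect(box(436,470,165,200)&(z>.135),'t3')
rect(box(350,480,160,210)&(abs(z-.09)<.008),'board')
rect(box(180,290,125,245)&(z>.07)&(z<.088),'deck')
rect(box(190,260,165,245)&(abs(z-.104)<.005),'cass')
g=box(218,236,182,198)
print(np.round(z[180:202,216:240]*1000).astype(int))
print(im[180:202,216:240].sum(-1)//3)
pur=(im[...,2]>im[...,1]+60)&(im[...,0]>im[...,1]+20)
n,l,st,ce=cv2.connectedComponentsWithStats(pur.astype(np.uint8))
for i in range(1,n):
    if st[i,4]>30: print(ce[i],'zmax',np.nanmax(z[l==i])); rect((l==i)&(z>np.nanmax(z[l==i])-.015),'purple')
E
python3 m.py
python3 - <<'E'
from h import *
c=load('top');cv2.imwrite('pics/crop1.png',cv2.resize(cv2.cvtColor(c['image'],cv2.COLOR_RGB2BGR)[125:250,180:400],None,fx=3.6,fy=3.6,interpolation=cv2.INTER_CUBIC))
E
```

```text
Traceback (most recent call last):
  File "m.py", line 2, in <module>
    c=load('top'); W=cloud(c); im=c['image'].astype(int)
                     ~~~~~^^^
  File "h.py", line 12, in cloud
    W=P@np.array(c['rotation']).T+np.array(c['position']); W[z==0]=np.nan
      ~^~~~~~~~~~~~~~~~~~~~~~~~~~
ValueError: matmul: Input operand 1 has a mismatch in its core dimension 0, with gufunc signature (n?,k),(k,m?)->(n?,m?) (size 4 is different from 3)
```

View pics/crop1.png

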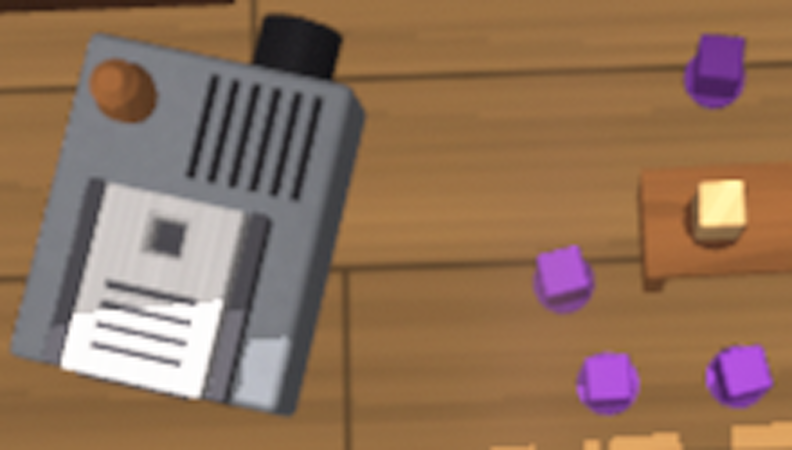

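The crop shows the button's dark square at crop (165,236), which is image (226,190.6). The punch's square top is at crop (720,207), and all four decoys have their pins clear of the rack. `rotation` is a quaternion, so I'm fixing the helper.

```bash
sed -i "s/np.array(c\['rotation'\]).T/Rotation.from_quat(c['rotation']).as_matrix().T/; 1a from scipy.spatial.transform import Rotation" h.py
python3 m.py
```

```text
punchtop 175 [ 0.552 -0.133] [0.028  0.0281] 0.04 z 0.1508 mean [ 0.5515 -0.1324  0.1505]
t2 164 [ 0.5537 -0.2131] [0.0284 0.0293] 87.15 z 0.1494 mean [ 0.5532 -0.2125  0.1492]
t3 163 [ 0.5576 -0.2943] [0.0303 0.0286] 85.73 z 0.1491 mean [ 0.5572 -0.2939  0.1489]
board 2740 [ 0.5539 -0.2131] [0.0708 0.2503] 1.15 z 0.0895 mean [ 0.5515 -0.2122  0.0897]
deck 4112 [0.5841 0.2063] [0.1811 0.2567] 75.75 z 0.0793 mean [0.5887 0.1948 0.0793]
cass 2068 [0.5162 0.2222] [0.1193 0.1233] 75.71 z 0.1033 mean [0.5152 0.2229 0.1033]
[[103 102 101 103 104 104 102 105 101 103 103 105 104 103 102 104 106  82
   80  79  80  79  82  82]
 [103 102 106 102 104 105 101 100 104 104 104 103 104 102 106 102 103 106
  106 104 107 103  76   0]
 [103 105 104 103 102 105 104 104 103 105 104 104 104 103 103 103 101 105
  100 101 104 103 103 103]
 [103 104 105 103 103 105 102 103 100 102 104 106 101 101 105 102 101 104
  102 103 104 102 102 102]
 [104 105 107 105 102 104 102 102 102 103 102 101 103 102 106 103 102 104
  106 102  99 101 105 102]
 [104 106 105 105 106 102  98  92  89  93  99  99 101  98 102 104 103 1
[... 3743 characters left out ...]
201 200 205 205 200 199]
 [204 200 199 201 204 205 205 208 204 201 202 202 201 201 197 199 201 202
  200 201 206 205 200 200]]
[378.56398104 143.67772512] zmax 0.13599116888691642
purple 144 [ 0.6466 -0.1375] [0.0273 0.0264] 83.89 z 0.1311 mean [ 0.6454 -0.1378  0.1309]
[335.76100629 200.27672956] zmax 0.13639062241895084
purple 147 [ 0.5161 -0.036 ] [0.0261 0.0273] 13.37 z 0.1314 mean [ 0.5159 -0.0364  0.131 ]
[384.97435897 228.91025641] zmax 0.1379102598780415
purple 163 [ 0.4528 -0.1444] [0.0279 0.0271] 11.1 z 0.1311 mean [ 0.4525 -0.1442  0.1312]
[348.48660714 230.83928571] zmax 0.13748452070188377
purple 161 [ 0.4507 -0.0616] [0.0263 0.0286] 88.14 z 0.1311 mean [ 0.4508 -0.0619  0.131 ]
```

Measurements agree with the given sizes:

| Item | Measured position | Check |
|---|---|---|
| Punch | (0.552, -0.133), top z about 0.151 | 28 mm square, as given |
| Rack | yaw about 1.5° | board 71 x 250 mm, as given |
| Extractor | yaw about -14.3° | deck 79 mm high and cassette top 103 mm, as given |
| Decoys | | at least 95 mm from the punch, tops at 0.131 |

Next I'll move and look with the wrist camera over the cassette and then over the punch.

```bash
cat >> h.py <<'E'
def q(deg): return Rotation.from_euler('z',deg,degrees=True)*Rotation.from_euler('x',180,degrees=True)
def Q(deg): return q(deg).as_quat()
YE=-14.27
E
python3 - <<'E'
from h import *
set_gripper(0.07)
move_to([.50,.20,.33],Q(90+YE)); snap('wrist','w1.png'); np.save('/tmp/wE.npy',load('wrist'),allow_pickle=True)
move_to([.552,-.133,.30],Q(91.5)); snap('wrist','w2.png')
s=state(); print(s['clock'],s['joints'],s['tcp_pos'])
a=cv2.imread('pics/w1.png');b=cv2.imread('pics/w2.png');cv2.imwrite('pics/w12.png',cv2.resize(np.vstack([a,b]),(480,600)))
E
```

```text
5.025 [-2.55897731e-01  2.57258257e-01  1.68253378e+00  2.98244422e-04
  1.20158016e+00 -2.82945866e-01] [ 0.55219585 -0.13208349  0.30014838]
```

View pics/w12.png

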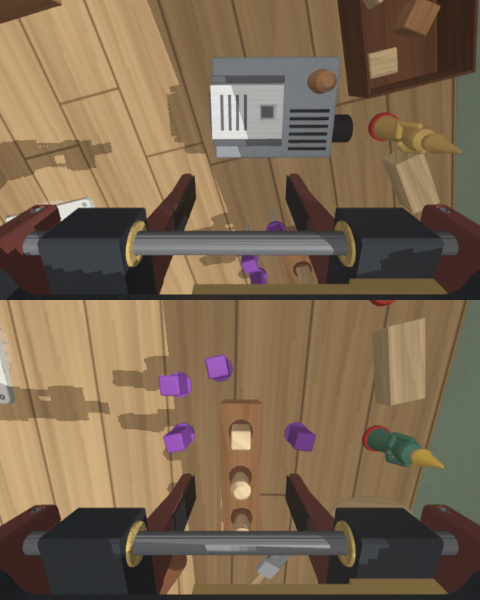

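The top half is the wrist view of the extractor, with the button at full-image pixel (356,149) and aligned square with the cassette. The bottom half shows the punch at about (321,183), seen between the fingers and square with the rack. I'll measure both.

```bash
python3 - <<'E'
from h import *
def R(W,m,n):
    p=W[m]; r=cv2.minAreaRect(p[:,:2].astype(np.float32)); print(n,m.sum(),np.round(r[0],4),np.round(r[1],4),round(r[2],2),'medz',round(float(np.median(p[:,2])),4),'mean',np.round(p.mean(0),4))
def box(u0,u1,v0,v1):
    m=np.zeros((400,640),bool); m[v0:v1,u0:u1]=1; return m
def onplane(c,uv,z):
    d=np.array([(uv[0]-c['cx'])/c['fx'],(uv[1]-c['cy'])/c['fy'],1])@Rotation.from_quat(c['rotation']).as_matrix().T
    return c['position']+d*(z-c['position'][2])/d[2]
c=np.load('/tmp/wE.npy',allow_pickle=True).item(); W=cloud(c); z=np.nan_to_num(W[...,2]); g=c['image'].mean(-1)
R(W,box(270,400,90,190)&(abs(z-.104)<.005),'cass')
b=box(340,374,132,168); R(W,b&(z>.08)&(z<.0975),'recess')
for th in(95,110,140):
    m=(b&(g<th)).astype(np.uint8); n,l,s,ce=cv2.connectedComponentsWithStats(m); i=1+s[1:,4].argmax()
    r=cv2.minAreaRect(np.argwhere(l==i)[:,::-1].astype(np.float32)); print(th,s[i],ce[i],r,onplane(c,ce[i],.09),onplane(c,ce[i],.104))
for n,cc,bb in(('wrist',load('wrist'),box(290,350,155,215)),('top',load('top'),box(365,397,168,202))):
    W=cloud(cc); z=np.nan_to_num(W[...,2]); R(W,bb&(z>.145)&(z<.158),n+' punch')
    R(W,(box(285,360,130,320) if n=='wrist' else box(350,480,160,210))&(abs(z-.09)<.005),'board')
E
```

```text
cass 6552 [0.5162 0.2296] [0.1021 0.1229] 75.61 medz 0.1027 mean [0.5147 0.2251 0.1027]
recess 294 [0.5503 0.2138] [0.0212 0.0213] 75.67 medz 0.0886 mean [0.5506 0.2133 0.0886]
95 [348 142  16  14 210] [355.92857143 148.4952381 ] ((355.5, 148.5), (13.0, 15.0), 90.0) [0.54995621 0.21436726 0.09      ] [0.54886607 0.21653154 0.104     ]
110 [348 141  16  16 246] [355.40243902 148.68292683] ((355.5, 148.5), (15.0, 15.0), 90.0) [0.54924217 0.21429944 0.09      ] [0.54817698 0.21646609 0.104     ]
140 [347 140  19  19 339] [356.0619469  148.98820059] ((356.0, 149.0), (18.0, 18.0), 90.0) [0.54998669 0.21370181 0.09      ] [0.54889548 0.21588935 0.104     ]
wrist punch 692 [ 0.5513 -0.1333] [0.0273 0.028 ] 1.04 medz 0.1504 mean [ 0.5509 -0.1324  0.1502]
board 6828 [ 0.5523 -0.2066] [0.0702 0.2361] 1.1 medz 0.0887 mean [ 0.5518 -0.1915  0.0891]
top punch 166 [ 0.5521 -0.133 ] [0.0282 0.0273] 88.07 medz 0.1509 mean [ 0.552  -0.1329  0.1509]
board 2575 [ 0.5539 -0.2131] [0.0707 0.2503] 1.11 medz 0.0894 mean [ 0.5517 -0.2119  0.0895]
```

The two cameras agree to 1 mm: punch at (0.5518, -0.133) with yaw 1.1°, button at (0.550, 0.2138). I'll grasp the punch, lift it, carry it over the button, and check the pin with a picture before pressing.

```bash
python3 - <<'E'
from h import *
px,py=.5518,-.133
move_linear([px,py,.113],vel=.15,orientation=Q(91.1))
set_gripper(0.0); s=state(); print(s['grip_width'],s['finger_force'],s['contact_force'],s['tcp_pos'])
np.save('/tmp/grasp.npy',s['tcp_pos'])
move_linear([px,py,.275],vel=.15); s=state(); print(s['grip_width'],s['finger_force'],s['contact_force'])
move_to([.550,.2138,.275],Q(90+YE)); s=state(); print(s['clock'],s['grip_width'],s['tcp_pos'],s['contact_force'])
snap('scene','s2.png'); snap('top','t2.png')
a=cv2.imread('pics/s2.png')[60:300,340:600]; b=cv2.imread('pics/t2.png')[100:260,150:330]
cv2.imwrite('pics/st2.png',np.hstack([cv2.resize(a,(433,400)),cv2.resize(b,(367,400))[:,:367]]))
E
```

```text
0.027722339134540315 29.999793469905853 [-0.16369737 -0.0698138   0.7634653 ] [ 0.55182574 -0.13299656  0.11304132]
0.02813463029666196 29.999535083770752 [-0.709559    0.06567771 -0.96756435]
9.6917 0.027662779738020664 [0.55012095 0.21301501 0.27471273] [ 0.59217667 -0.90292058 -0.13137403]
```

View pics/st2.png

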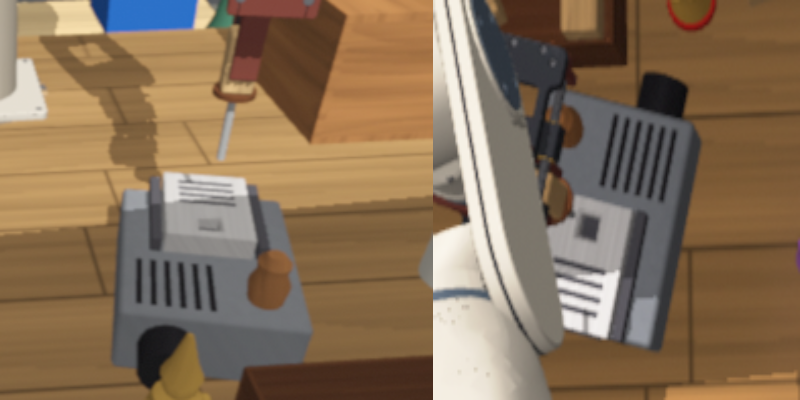

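The scene crop shows the punch upright in the gripper, with the pin tip at crop (221,160), which is scene pixel (473,156). I'll check the pin's position from the scene cloud and then descend.

```bash
python3 - <<'E'
from h import *
c=load('scene'); W=cloud(c)
m=(np.hypot(W[...,0]-.55,W[...,1]-.213)<.03)&(W[...,2]>.16)&(W[...,2]<.245); p=W[m]
for a,b in((.16,.19),(.19,.205),(.205,.22),(.22,.235)):
    k=(p[:,2]>a)&(p[:,2]<b); print(a,k.sum(),np.round(np.median(p[k],0),4) if k.any() else '')
print(p[:,2].min())
M=Rotation.from_quat(c['rotation']).as_matrix()
for zz in(.182,.25):
    d=(np.array([.5501,.213,zz])-c['position'])@M; print(c['fx']*d[0]/d[2]+c['cx'],c['fy']*d[1]/d[2]+c['cy'])
E
```

```text
0.16 19 [0.5527 0.2088 0.1867]
0.19 42 [0.5527 0.2089 0.1979]
0.205 41 [0.553  0.2088 0.2126]
0.22 45 [0.5531 0.2086 0.2278]
0.18214484780133267
472.97140168275007 154.74038345686154
480.7834339932301 117.20982542138053
```

```bash
python3 - <<'E'
from h import *
c=load('scene'); W=cloud(c); z=np.nan_to_num(W[...,2])
m=(np.hypot(W[...,0]-.55,W[...,1]-.2138)<.02)&(z>.08)&(z<.098); p=W[m]; v,u=np.where(m); print(m.sum(),p.mean(0),u.mean(),v.mean())
k=(z>.1)&(z<.108)&(np.hypot(W[...,0]-.5162,W[...,1]-.2222)<.09); r=cv2.minAreaRect(W[k][:,:2].astype(np.float32)); print(r)
M=Rotation.from_quat(c['rotation']).as_matrix()
for zz in(.09,.104):
    d=(np.array([.55,.2138,zz])-c['position'])@M; print(c['fx']*d[0]/d[2]+c['cx'],c['fy']*d[1]/d[2]+c['cy'])
E
```

```text
66 [0.54207783 0.21677903 0.09331455] 464.6666666666667 195.0909090909091
((0.5173174738883972, 0.22152787446975708), (0.11056045442819595, 0.1248466968536377), 76.97952270507812)
464.1105184377193 199.2964899534047
465.4435044788797 192.9138835119895
```

The button's projection agrees across cameras and the pin tip's pixel matches. The pin may sit up to 4 mm toward -y, so I'll bias +2 mm, against a clearance of ±7 mm. Now I'll descend and press under force watch.

```bash
python3 - <<'E'
from h import *
x,y=.550,.2155
move_linear([x,y,.205],vel=.1); sleep(.2)
f0=np.mean([ (sleep(.02),state()['contact_force'])[1] for _ in range(5)],0); np.save('/tmp/f0.npy',f0)
move_linear([x,y,.187],vel=.06)
zt=.187
while zt>.172:
    zt-=.001; move_linear([x,y,zt],vel=.02)
    f=np.mean([(sleep(.01),state()['contact_force'])[1] for _ in range(3)],0)-f0; print(round(zt,4),np.round(f,2),np.round(state()['tcp_pos'][2],4))
    if f[2]>8: break
    if zt>.184 and f[2]>3: print('early!');break
s=state();print(s['clock'],s['grip_width'],s['tcp_pos'])
E
```

```text
0.186 [-0.36 -0.02 -0.02] 0.1862
0.185 [-0.09 -0.08  0.31] 0.185
0.184 [-0.16  0.28  0.2 ] 0.1839
0.183 [ 0.3  -0.23  0.39] 0.1831
0.182 [-0.31  0.46  2.16] 0.1821
0.181 [-0.49 -0.12  2.26] 0.1811
0.18 [0.43 0.06 3.02] 0.18
0.179 [ 0.5  -0.19  2.6 ] 0.179
0.178 [0.04 0.18 3.07] 0.178
0.177 [ 0.16 -0.31  3.88] 0.177
0.176 [0.14 0.02 3.39] 0.176
0.175 [-1.46 -0.92  9.49] 0.1758
14.675 0.027819829454762697 [0.55013756 0.21556797 0.17578834]
```

The button touched at 0.183 and bottomed at 0.176 with the latch released, as expected. Now I'll push along the extractor's -x while holding it down.

```bash
python3 - <<'E'
from h import *
f0=np.load('/tmp/f0.npy'); a=np.radians(YE); d=-np.array([np.cos(a),np.sin(a),0]); p0=np.array([.550,.2155,.1755])
L=list(np.arange(.005,.086,.010))+list(np.arange(.088,.1001,.002))
for l in L:
    move_linear(p0+d*l,vel=.06)
    f=np.mean([(sleep(.01),state()['contact_force'])[1] for _ in range(3)],0)-f0
    print(round(l,3),'along',round(-f@d,2),'lat',round(f@np.array([d[1],-d[0],0]),2),'z',round(f[2],2))
    if -f@d>10 or f[2]<1.0 or f[2]>25: break
s=state();print(s['clock'],s['grip_width'],s['tcp_pos'],(np.array(s['tcp_pos'])-p0)@d)
snap('scene','s3.png'); cv2.imwrite('pics/s3c.png',cv2.resize(cv2.imread('pics/s3.png')[60:300,340:600],None,fx=2,fy=2))
E
```

```text
0.005 along -0.42 lat -0.39 z 7.2
0.015 along -0.15 lat 0.02 z 7.64
0.025 along -0.31 lat 0.3 z 7.97
0.035 along -0.63 lat 1.04 z 9.28
0.045 along -0.74 lat 0.76 z 9.14
0.055 along -1.29 lat 1.16 z 9.27
0.065 along -1.41 lat 0.85 z 8.95
0.075 along -1.58 lat 0.91 z 9.3
0.085 along -0.09 lat 0.56 z 9.08
0.088 along 2.2 lat -0.12 z 7.17
0.09 along 2.32 lat 0.42 z 7.01
0.092 along 5.78 lat -0.36 z 3.95
0.094 along 11.36 lat -1.29 z 1.34
18.7833 0.027745544926451118 [0.46113414 0.2386415  0.1760371 ] 0.09182808514029515
```

View pics/s3c.png

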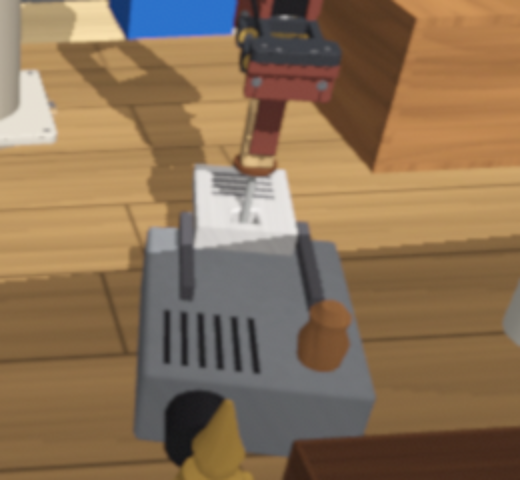

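The cassette is out at its stop: the force rose to 11 N at 0.092 m of travel, and the picture shows the slab projecting past the front at crop (245,205). I'll back off, lift, hover over the rack's empty hole, and check how the punch sits in the hand.

```bash
python3 - <<'E'
from h import *
a=np.radians(YE); d=-np.array([np.cos(a),np.sin(a),0]); p=np.array([.550,.2155,.1755])+d*.086
move_linear(p,vel=.06); move_linear(p+[0,0,.10],vel=.15)
move_to([.5518,-.133,.275],Q(91.1)); sleep(.3)
s=state();print(s['clock'],s['grip_width'],s['tcp_pos'],s['contact_force'])
c=snap('scene','s4.png'); W=cloud(c); t=s['tcp_pos']
m=(np.hypot(W[...,0]-t[0],W[...,1]-t[1])<.03)&(W[...,2]>.165)&(W[...,2]<.247); q_=W[m]
for lo,hi in((.16,.19),(.19,.205),(.205,.22),(.22,.235)):
    k=(q_[:,2]>lo)&(q_[:,2]<hi); print(lo,k.sum(),np.round(np.median(q_[k],0),4) if k.any() else '')
print(q_[:,2].min())
k=(W[...,2]>.1)&(W[...,2]<.108)&(np.hypot(W[...,0]-.45,W[...,1]-.24)<.12);print('cass',cv2.minAreaRect(W[k][:,:2].astype(np.float32)))
cv2.imwrite('pics/s4c.png',cv2.resize(cv2.imread('pics/s4.png')[80:290,120:360],None,fx=2.5,fy=2.5))
E
```

```text
21.65 0.027925945686029203 [ 0.5518998  -0.13229031  0.27505357] [-0.4011199   0.09010485 -0.35424379]
0.16 19 [ 0.5555 -0.1341  0.1861]
0.19 38 [ 0.5555 -0.1344  0.1976]
0.205 44 [ 0.5558 -0.1341  0.2132]
0.22 44 [ 0.556  -0.1345  0.2281]
0.18415906142914507
cass ((0.4551968276500702, 0.2370816171169281), (0.11457233875989914, 0.15966449677944183), 74.80200958251953)
```

View pics/s4c.png

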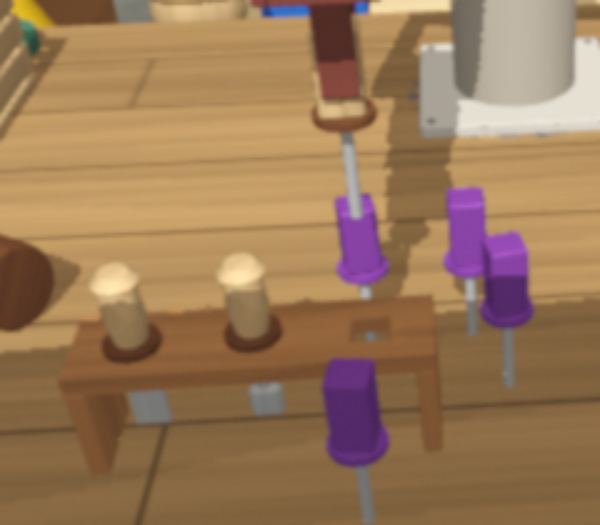

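The punch hangs vertical (pin axis about (0.552, -0.134)) directly above the empty hole, which is at crop (370,328). I'll lower it with a force stop, release and retreat.

```bash
python3 - <<'E'
from h import *
x,y=.5518,-.133
f0=state()['contact_force']
for z in list(np.arange(.255,.13,-.02))+list(np.arange(.118,.1085,-.001)):
    move_linear([x,y,z],vel=.1 if z>.125 else .03)
    f=np.mean([(sleep(.01),state()['contact_force'])[1] for _ in range(3)],0)-f0
    if z<.12: print(round(z,4),np.round(f,2))
    if f[2]>3 or np.hypot(f[0],f[1])>5: print('stop',z,f); break
if z<.1165:
    set_gripper(.060); move_linear([x,y,.275],vel=.15); sleep(.3)
    s=state(); print(s['clock'],s['contact_force'],s['grip_width'])
    c=snap('scene','s5.png'); W=cloud(c)
    snap('wrist','w5.png')
    m=(np.hypot(W[...,0]-x,W[...,1]-y)<.03)&(W[...,2]>.10)&(W[...,2]<.17); p=W[m]; print(p[:,2].max(),np.median(p,0))
    cv2.imwrite('pics/s5c.png',cv2.resize(cv2.imread('pics/s5.png')[80:290,120:360],None,fx=2.5,fy=2.5))
E
```

```text
0.118 [ 0.12 -1.67  0.25]
0.117 [ 0.38 -1.21  0.06]
0.116 [ 0.22 -1.1   0.23]
0.115 [ 0.45 -0.85 -0.42]
0.114 [ 0.4  -1.63 -0.17]
0.113 [ 0.27 -1.36  0.88]
0.112 [-2.3  -0.76  9.92]
stop 0.11199999999999999 [-2.30208635 -0.75672262  9.92017865]
28.9333 [-0.64804973  0.14689782 -0.38914306] 0.060072752122936154
0.15395958263682197 [ 0.56541748 -0.13426114  0.13551418]
```

View pics/s5c.png

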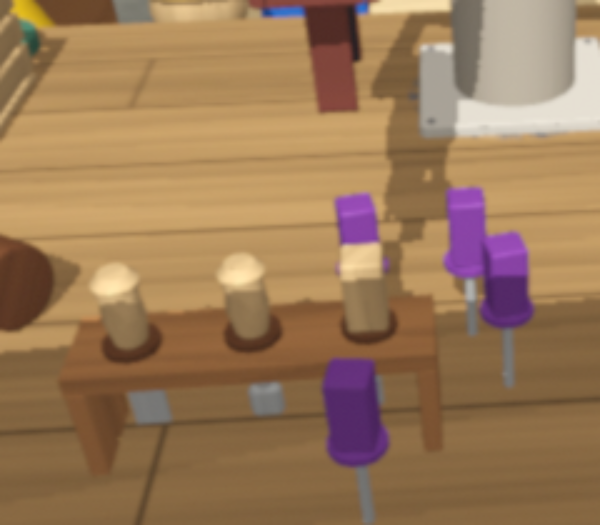

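The picture shows the punch standing upright in its hole at crop (365,290), flange on the board, with the gripper clear above it. The cassette is out at its stop.

```bash
python3 -c "
from rig import *
print(close_job())"
```

```text
the job is handed in; nothing more can be done
None
```

The job is handed in at about 29 s of the 54 s allowed: the punch pressed the button, pushed the cassette to its stop, and is back upright in its rack hole with the gripper clear; no verdict was returned.

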